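# Soak a flange and set the free-standing dial timer

## Robot

A 7-joint arm with a two-finger parallel gripper is mounted at the origin on a cart in front of the work surface, level with it; the furniture and walls round the work are solid. World frame = base frame: x ahead of the robot, y to its left, z up, the work surface at z = 0. Lengths are in mm, angles in rad, forces in N, time in s.
With the tool pointing down it reaches from about 425 to 950 mm from the base axis. Payload 4.7 kg.
Tool frame: the origin (TCP) lies at the centre of the arm's flange, where the gripper is bolted on; the fingertips stand 182 mm ahead of it and the grasp point (between the pads) lies 164 mm ahead of it (robot.finger_overhang is the distance from the TCP to the fingertips, in mm); z points along the fingers, y is the direction in which the jaws open and shut (so a half turn about z gives the same grasp; the last joint's range is limited). The gripper opens to 87 mm and grips with 3 to 60 N. Pads are 19 mm wide; open, the fingers measure 117 mm over their backs; the gripper's body (75 mm by 190 mm) begins 51 mm behind the grasp point.
Start: joints at [0.739, 0.469, -0.049, 1.532, 0.024, 1.141, -0.082], TCP at [485.558, -468.896, 404.773] pointing down, gripper open.
Joint ranges: [-2.59, 2.59], [-0.33, 1.99], [-1.39, 1.29], [0.1, 2.45], [-1.04, 4.18], [0.21, 1.99], [-2.66, 2.66]. Speed limits (rad/s): [2.57, 2.57, 3.14, 3.14, 3.14, 3.14, 3.14].

## Interface

Orientations are given as a 3x3 rotation matrix whose columns are the frame's x, y, z axes.
In Python, from cell import robot, let_go, close_gripper, solve_ik, monitor, eyes, workorder gives the robot as it stands. The module is installed in compiled form; this text tells all that it offers. Calls block until the motion is done:
- robot.move_pose(position, orientation): joint-space move of the TCP to a pose.
- robot.servo_line(position, orientation=None, v=150, until_force=None): straight line of the TCP; orientation=None keeps the orientation; v is the mean speed in mm/s. With until_force (N) it stops when the force on the tool has changed by that much, and returns True; else False.
- robot.movej(angles): joint-space move.
- let_go() and close_gripper(): open the fingers fully, or close them until they stop; the grip force is fixed at half the most.
- robot.dwell(seconds).
- solve_ik(position, orientation): joint angles nearest the present ones, or None.
- monitor.read_state(): the state.
- eyes.grab_frame(name): name is "scene" or "top"; returns (picture, depth): 420x560x3 uint8, red, green, blue; 420x560 float32, mm along the optical axis (not along the pixel's ray), 0 where there is no reading.
- eyes.camera_params(name): a dict with "fx", "fy", "cx", "cy" (pixels), "R" (3x3) and "t" (3): a world point X has camera coordinates R X + t. Camera axes: x right, y down, z forward; pixel columns grow to the right and rows downward; lengths in mm; the calibration is good to about 2 mm. A picture is of the moment at which its call begins. camera_params takes no time and is no camera call.
A pose or a line that the arm cannot do raises robot.MotionError and nothing moves.
- workorder.sign_off(): hands the job in, once; it reports no verdict.
The state is a dict: "clock": time; "qpos": joint angles; "joint_velocities": joint speeds; "effort": joint torques, N m; "ee_pos": TCP position; "tool_rot": TCP orientation; "ft_force": force on the tool from outside, world axes, zero at the start; "torque": the same for the moment, N m; "finger_gap": finger opening in mm.
Only numpy, scipy, OpenCV 4.12 (cv2) and the standard library are available. Lean on these libraries where they do the work, as an engineer would, in place of code of your own. Each camera call takes 0.05 s, during which the arm holds its last target. There are 200 camera calls.

## Task

Lay the turned flange flat inside the engraved circle on the aluminium soak plate and let go of it. Then set the dial timer that stands loose on the same plate: wind its dial clockwise until the pointer is past the round dot, then turn it back to the long thick mark and let go. The dial is stiff and the timer is light, so press down on it while you turn, firmly enough that the timer neither spins nor slides on the plate, but with no more than about 30 N; leave the gear and the ring gauge where they are.

Things in the scene. Friction and masses are not known exactly. Their poses are not given: they have to be found in the camera images.
- flange_part: light grey turned flange, lying flat: round disc 70 mm in diameter and 9 mm thick with a central boss 32 mm in diameter reaching up to 31 mm, 0.25 kg; loose on the work surface; origin at the centre of its underside, z up the boss. Take it by the boss from above
- soak_plate: fixed flat aluminium plate 180 x 310 mm, 12 mm thick; origin at the centre of its underside, x across the short side, y along the long side, z up; the circle is at its -y end, the timer at its +y end
- circle (a point): centre of the engraved circle, 90 mm in diameter, on the top face of the soak plate
- timer: free-standing grey dial timer, loose on the soak plate: round housing 90 mm in diameter, top 44 mm above its underside, on four small feet 32 mm from its axis, about 0.33 kg; origin at the centre of its underside, z up. Only friction holds it (coefficient 0.5 to 0.7): its weight is too little against the dial's torque, 15 to 20 N of added downward push is enough
- timer_side (a point): point on the side of the timer's housing, 45 mm from its axis along its own +x, 20 mm above its underside; shows whether the timer has turned
- dial_grip (a point): middle of the bar of the black dial, on its axis, 20.5 mm above the housing top. The dial is a skirt disc 56 mm in diameter with an upright bar on it, 46 long, 12 thick; bar top 15 mm above this point, skirt top 14 mm below it; they turn as one. The point's x runs along the bar, the -x end is the pointer (white line); y is across the bar, z up
- dial (a joint): dial angle, rad: 0 when the pointer points along the timer's own -x, growing clockwise seen from above, stop at 1.8; starts at 0 to 0.25; needs about 0.2 N m, stays where left. White marks on the housing top: short ticks every 0.15 rad from 0 to 1.8, but at 0.60 the long thick mark and at 1.20 the round dot
- gear: light grey toothed gear, 51 mm in diameter, 20 mm high, bystander; origin at the centre of its underside
- ring_gauge: light grey ring 54 mm in diameter, 18 mm high, with a bore, bystander; origin at the centre of its underside
Mind the look-alikes: they are no part of the job. What is shaped like the flange_part but yellow is not meant.

How it is judged (in metres and radians):
On the way, in this order (a step that is already met when the one before it is completed fails the run):
1. the flange lies flat inside the engraved circle, released (horizontal distance between flange_part and circle below 0.012 m and z of flange_part in the frame of circle below 0.003 m and angle between flange_part's own z axis and vertical below 0.06 rad and contact force between the fingers and flange_part below 0.3 N and linear speed of flange_part below 0.02 m/s), for 0.2 s.
2. the dial has been wound past the round dot (joint above 1.20 rad) (value of joint dial above 1.2 rad), for 0.1 s.
At the end, for the whole second after the job is handed in: the dial's pointer is on the long thick mark (0.60 rad, within 0.08), the flange lies flat inside the circle (centres within 12 mm), the timer stands on the plate where and as it stood (centre and side point within 12 mm), all at rest and released (value of joint dial between 0.52 and 0.68 rad and horizontal distance between flange_part and circle below 0.012 m and z of flange_part in the frame of circle below 0.003 m and angle between each of flange_part, timer's own z axis and vertical below 0.06 rad and distance of each of timer_side, timer from where it was at the start of the episode below 0.012 m and linear speed of timer below 0.02 m/s); the robot touches nothing.
It fails at once if the timer spun or slid on the plate (centre or side point more than 12 mm from its start) (distance of any of timer_side, timer from where it was at the start of the episode above 0.012 m).
It fails at once if the timer was pressed onto the plate with more than 38 N (its own weight included) (contact force between timer and soak_plate above 38 N).
It fails at once if the gear or the ring gauge was shifted by more than 20 mm (distance of any of gear, ring_gauge from where it was at the start of the episode above 0.02 m).
It also fails if it takes over 54 s, if anything falls off the work surface, if the arm or the gripper's body presses on something with over 40 N, if the wrist force passes 120 N, or if a joint passes its speed limit or range.

## Working session

There is one attempt and no reset: what is moved stays moved. The work goes in short steps, each a Python script; the robot and the scene stay as the last script left them, time stands still between calls to the robot, and variables do not carry over. Pictures are saved under pics/ and viewed, about 8 in all and at most 12, crops included, and the job is handed in when it is done.

```bash
mkdir -p pics; cat > h.py <<'E'
import numpy as np, cv2
from cell import robot, let_go, close_gripper, solve_ik, monitor, eyes, workorder
def shot(n,fn):
    im,d=eyes.grab_frame(n); c=eyes.camera_params(n)
    cv2.imwrite('pics/'+fn+'.png',im[:,:,::-1]); np.savez('pics/'+fn+'.npz',im=im,d=d,**{k:np.array(v) for k,v in c.items()})
def ld(fn): return np.load('pics/'+fn+'.npz')
def pt(s,u,v):
    z=np.median(s['d'][int(v)-1:int(v)+2,int(u)-1:int(u)+2])
    return s['R'].T@(np.array([(u-s['cx'])/s['fx']*z,(v-s['cy'])/s['fy']*z,z])-s['t'])
def ray(s,u,v,z):
    d=s['R'].T@np.array([(u-s['cx'])/s['fx'],(v-s['cy'])/s['fy'],1.]); o=-s['R'].T@s['t']
    return o+d*(z-o[2])/d[2]
def cloud(s):
    v,u=np.mgrid[:420,:560]; z=s['d']
    p=np.stack([(u-s['cx'])/s['fx']*z,(v-s['cy'])/s['fy']*z,z],-1)
    return (p-s['t'])@s['R']
def down(a): # jaw axis y at angle a from world x
    c,s=np.cos(a),np.sin(a); y=np.array([c,s,0]); z=np.array([0,0,-1.]); return np.stack([np.cross(y,z),y,z],1)
E
python3 - <<'E'
from h import *
for n in('scene','top'):
    shot(n,n+'0'); s=ld(n+'0'); print(n,s['fx'],s['cx'],s['cy'],s['R'].round(3).tolist(),s['t'].round(1),-s['R'].T@s['t'])
print(monitor.read_state())
a=cv2.imread('pics/scene0.png');b=cv2.imread('pics/top0.png')
E
```

```text
scene 491.8219994390792 278.6424388807858 209.35083007471493 [[0.541, -0.841, -0.015], [-0.434, -0.264, -0.861], [0.72, 0.472, -0.508]] [-392.5  283.6  769.4] [-218.79013851 -618.44726867  629.36790545]
top 509.12740005238027 280.1586282878291 217.0596887716333 [[0.012, -1.0, -0.004], [-0.997, -0.011, -0.075], [0.075, 0.005, -0.997]] [-135.   499.4 1410.4] [ 394.03835753 -136.66896419 1443.26715769]
{'clock': 0.1, 'qpos': array([ 0.73909489,  0.46935736, -0.04857497,  1.53355345,  0.02414215,
        1.14102579, -0.08232126]), 'joint_velocities': array([-0.00080319, -0.00209105, -0.00103683, -0.00043155, -0.00108356,
       -0.00026703, -0.00068773]), 'effort': array([ 9.52038499e-04, -5.09170532e+01, -8.09115102e-02, -2.36828578e+01,
       -6.14445889e-02,  3.45224503e-02,  4.57721524e-05]), 'ee_pos': array([ 485.38106117, -468.76164895,  403.81526712]), 'tool_rot': array([[ 6.94689193e-01,  7.19308791e-01, -1.33729449e-03],
       [ 7.19310025e-01, -6.94688267e-01,  1.14001703e-03],
       [-1.08978519e-04, -1.75388685e-03, -9.99998456e-01]]), 'ft_force': array([0.3750352 , 0.47774667, 0.55758752]), 'torque': array([0.0202329 , 0.01843948, 0.02652773]), 'finger_gap': 87.1227054818354}
```

View pics/scene0.png

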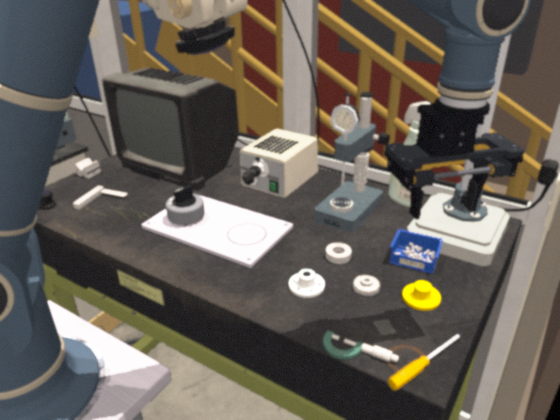

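View pics/top0.png

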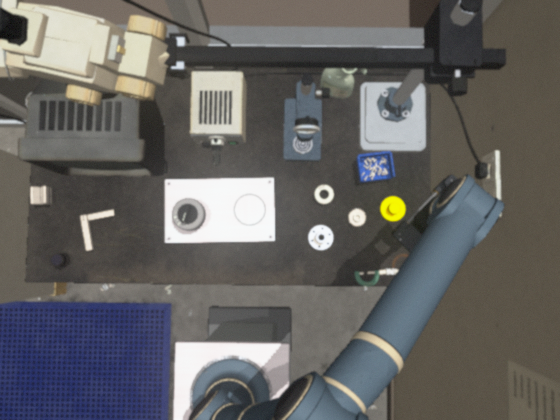

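The top view shows the flange at (320,237), the engraved circle at (250,210) and the timer at (188,214). The bystanders are at (324,194) and (358,217), with the yellow look-alike at (393,208). In the scene view, the flange is at (307,283), the circle at (247,234) and the timer at (185,207). I'll enlarge both.

```bash
python3 - <<'E'
from h import *
a=cv2.imread('pics/scene0.png');b=cv2.imread('pics/top0.png')
r=lambda i,x,y,w,h,k:cv2.resize(i[y:y+h,x:x+w],None,fx=k,fy=k,interpolation=cv2.INTER_CUBIC)
cv2.imwrite('pics/c1.png',np.vstack([r(b,160,175,100,75,8)]))
cv2.imwrite('pics/c2.png',np.vstack([r(b,230,185,110,70,7)[:300],r(a,230,215,110,90,7)])[:0] if 0 else np.hstack([r(b,290,210,60,55,6),r(a,280,260,60,55,6)]))
cv2.imwrite('pics/c3.png',r(a,150,170,100,75,8))
for n,boxes in(('top0',dict(flange=(300,215,345,258),plate=(150,165,290,255))),('scene0',dict(flange=(285,262,330,300),plate=(130,165,300,265)))):
    s=ld(n);P=cloud(s)
    for k,(x0,y0,x1,y1) in boxes.items():
        Q=P[y0:y1,x0:x1].reshape(-1,3); print(n,k)
        print(np.histogram(Q[:,2],bins=np.arange(-10,100,5)))
        if k=='flange':
            for lo,hi in((4,16),(25,40)):
                m=Q[(Q[:,2]>lo)&(Q[:,2]<hi)]; print(lo,m.mean(0),m.min(0),m.max(0))
E
```

```text
top0 flange
(array([ 92, 669, 639, 283, 130,   5,   2,  49,  50,   6,   0,   0,   0,
         0,   0,   0,   0,   0,   0,   0,   0]), array([-10,  -5,   0,   5,  10,  15,  20,  25,  30,  35,  40,  45,  50,
        55,  60,  65,  70,  75,  80,  85,  90,  95]))
4 [ 446.14863637 -242.84114852    8.2213516 ] [ 390.05247154 -310.06147103    4.02081688] [ 508.97976472 -185.44541736   15.42579492]
25 [ 445.11694107 -243.61800908   30.51974696] [ 429.23666381 -260.18641769   25.06744471] [ 459.84702839 -229.0658042    36.36700939]
top0 plate
(array([ 274, 2325, 2525, 1738, 3447, 1124,   43,   10,   18,   18,   12,
         31,  183,  325,  199,   53,   10,   18,   14,   41,   47]), array([-10,  -5,   0,   5,  10,  15,  20,  25,  30,  35,  40,  45,  50,
        55,  60,  65,  70,  75,  80,  85,  90,  95]))
scene0 flange
(array([  0,  99, 886, 198, 282,  36,  30,  32, 138,   0,   0,   0,   0,
         0,   0,   0,   0,   0,   0,   0,   0]), array([-10,  -5,   0,   5,  10,  15,  20,  25,  30,  35,  40,  45,  50,
        55,  60,  65,  70,  75,  80,  85,  90,  95]))
4 [ 438.14356724 -248.92484295   10.0471849 ] [ 411.42363702 -288.81406009    4.06129675] [ 524.38457481 -196.40718495   15.97547825]
25 [ 444.12651004 -245.81061194   31.44757939] [ 430.9691611  -260.3818704    25.31792911] [ 463.45664817 -227.57850316   34.38050237]
scene0 plate
(array([   0,  523, 7251,  308, 4048,  889,  274,  296,  307,  267,  264,
        284,  267,  462,  320,  226,  186,  181,  162,  163,  193]), array([-10,  -5,   0,   5,  10,  15,  20,  25,  30,  35,  40,  45,  50,
        55,  60,  65,  70,  75,  80,  85,  90,  95]))
```

View pics/c1.png

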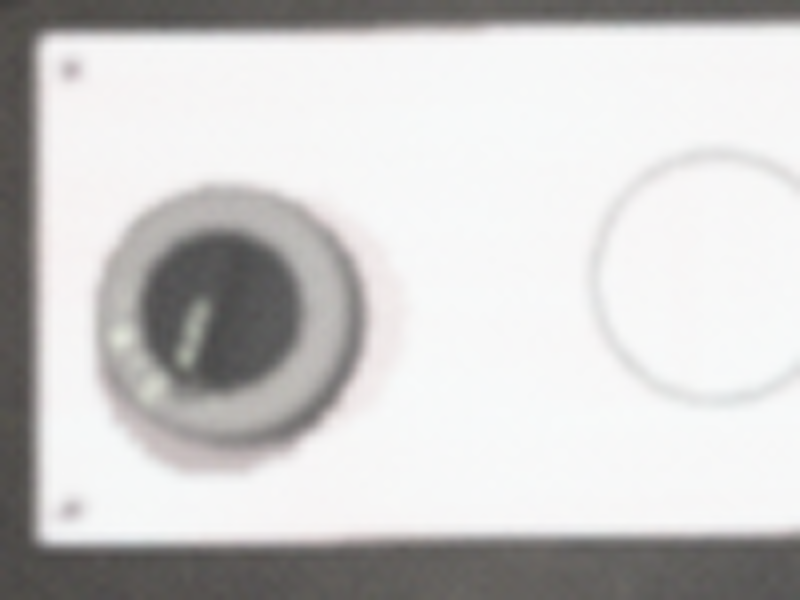

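View pics/c2.png

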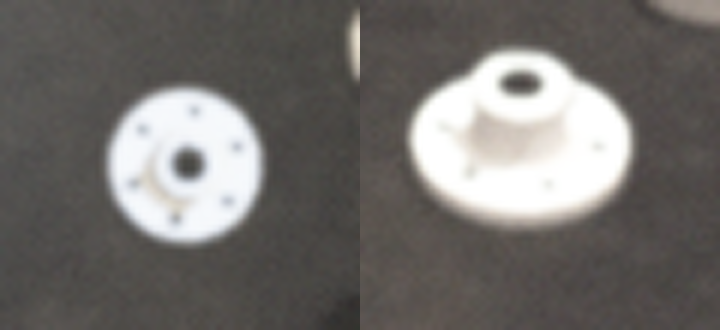

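View pics/c3.png

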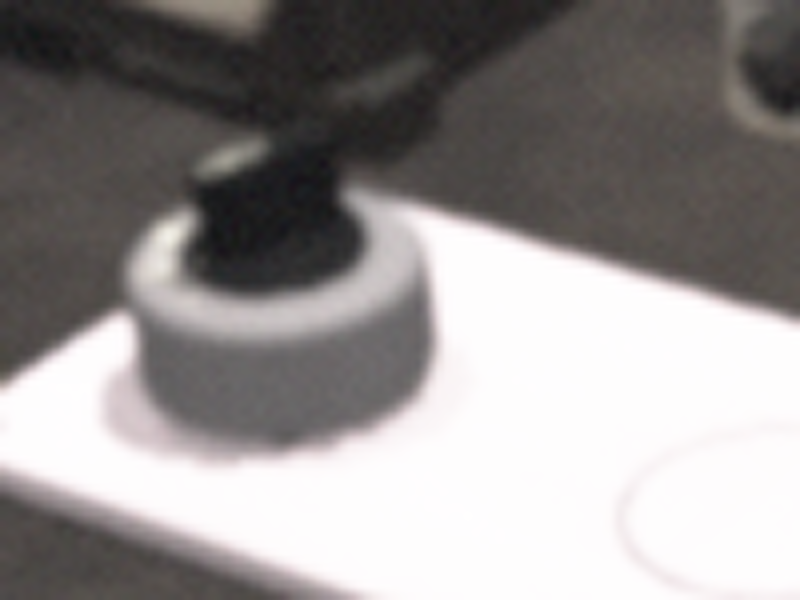

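The crops show these pixel positions:
- **Flange boss hole:** top (320.9,236.6), scene (306.2,273.3).
- **Circle centre:** top (249.6,209.2).
- **Timer housing top centre:** top (187.4,213.5), scene (184,203).
- **Dial:** the pointer runs from (185,212.1) to (182.5,220.2). The thick mark is at (178.3,223.1) and the round dot at (174.8,216.7).

```bash
cat >> h.py <<'E'
def tri(obs):
    A=[];b=[]
    for s,u,v in obs:
        d=s['R'].T@np.array([(u-s['cx'])/s['fx'],(v-s['cy'])/s['fy'],1.]);d/=np.linalg.norm(d); o=-s['R'].T@s['t']
        M=np.eye(3)-np.outer(d,d);A.append(M);b.append(M@o)
    return np.linalg.lstsq(np.vstack(A),np.hstack(b),rcond=None)[0]
E
python3 - <<'E'
from h import *
T=ld('top0');S=ld('scene0'); f=lambda x,y,k,x0,y0:((x+.5)/k-.5+x0,(y+.5)/k-.5+y0)
ft=f(188,162,6,290,210);fs=f(160,82,6,280,260)
print('flange',tri([(T,*ft),(S,*fs)]),ray(T,*ft,31),ray(S,*fs,31))
c=f(720,277,8,160,175); print('circle',ray(T,*c,12))
h=f(223,311,8,160,175);hs=f(276,266,8,150,170);d=f(220,310,8,160,175)
print('timer',tri([(T,*h),(S,*hs)]),ray(T,*h,56),ray(S,*hs,56),'skirt',ray(T,*d,62.5))
# circle & plate in scene: project
def pr(s,X): p=s['R']@X+s['t']; return s['fx']*p[0]/p[2]+s['cx'],s['fy']*p[1]/p[2]+s['cy']
ax=ray(T,*h,56)
for n,(x,y,z) in dict(p0=(203,300,91.5),p1=(183,365,91.5),thick=(150,388,56),dot=(122,337,56)).items():
    X=ray(T,*f(x,y,8,160,175),z);print(n,X,np.arctan2(X[1]-ax[1],-(X[0]-ax[0])))
for n,(x,y) in dict(tl=(37,35),bl=(37,545)).items(): print(n,ray(T,*f(x,y,8,160,175),12))
# scene fits
im=S['im'];g=cv2.cvtColor(im,cv2.COLOR_RGB2GRAY)
C=ray(T,*c,12); print('circ proj scene',pr(S,C))
t=np.linspace(0,6.28,200)
vis=cv2.resize(im[165:305,140:340,::-1],None,fx=4,fy=4,interpolation=cv2.INTER_CUBIC)
for cen,r,col in((C,45,(0,0,255)),(ax,45,(0,255,0)),(np.array([*ax[:2],62.5]),28,(255,0,0)),(np.array([*ray(T,*ft,31)[:2],31]),16,(255,0,255)),(np.array([*ray(T,*ft,31)[:2],9]),35,(255,0,255))):
    pts=np.array([pr(S,cen+r*np.array([np.cos(a),np.sin(a),0])) for a in t]); pts=((pts-[140,165]+.5)*4-.5).astype(int)
    for p in pts: cv2.circle(vis,tuple(int(q) for q in p),0,col,-1)
cv2.imwrite('pics/ov.png',vis)
# obstacles near timer
P=np.vstack([cloud(T).reshape(-1,3),cloud(S).reshape(-1,3)])
r=np.hypot(P[:,0]-ax[0],P[:,1]-ax[1]); m=(P[:,2]>110)&(P[:,2]<350)&(r<230); Q=P[m]
print(m.sum(),np.percentile(r[m],[0,1,10]) if m.any() else '', Q[np.argsort(r[m])[:200:20]].round())
E
```

```text
flange [ 447.21249624 -243.21069736   33.4424218 ] [ 447.01087864 -242.94372697   31.        ] [ 450.28496283 -242.09385021   31.        ]
circle [522.74723931 -42.57180539  12.        ]
timer [505.69263649 124.35981696  54.05892052] [505.20257468 124.36380461  56.        ] [503.53348744 121.44062859  56.        ] skirt [505.01165758 124.1714004   62.5       ]
p0 [505.9607162  124.44877766  91.5       ] 3.029977740985128
p1 [484.17202524 130.5552607   91.5       ] 0.2863140221947572
thick [478.53856146 148.64821556  56.        ] 0.7387259800029455
dot [495.89529172 158.69437613  56.        ] 1.3060523265837316
tl [606.19731938 201.15909775  12.        ]
bl [425.50107364 195.96697139  12.        ]
circ proj scene (np.float64(246.0237855603588), np.float64(234.56663540718625))
7574 [123.70245312 127.47202225 135.75921592] [[610. 191. 237.]
 [610. 196. 244.]
 [612. 192. 173.]
 [611. 195. 129.]
 [611. 195. 273.]
 [614. 191. 270.]
 [610. 198. 120.]
 [608. 201. 225.]
 [610. 199. 223.]
 [615. 191. 245.]]
```

View pics/ov.png

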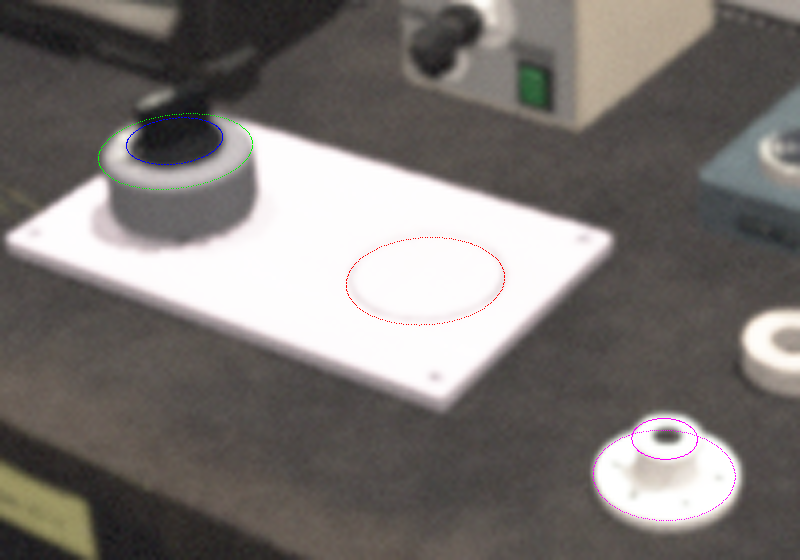

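The projections agree with the scene view to about 3 mm. Now the flange.

```bash
python3 - <<'E'
from h import *
F=[448,-243];C=[522.7,-42.6]; R=down(-0.77)
def st(n): s=monitor.read_state(); print(n,round(s['clock'],1),s['ee_pos'].round(1),s['ft_force'].round(1),round(s['finger_gap'],1),s['qpos'].round(2))
for a in (np.pi/2-.28,-np.pi/2-.28,np.pi/2-1.5,-np.pi/2-1.5): print(a,solve_ik([504.6,123.5,270],down(a)))
robot.move_pose([*F,260],R); st('above')
robot.servo_line([*F,194],v=80); st('at')
close_gripper(); st('closed')
robot.servo_line([*F,260],v=100); st('up')
robot.servo_line([*C,260],v=150); robot.servo_line([*C,216],v=80)
print(robot.servo_line([*C,203],v=20,until_force=4)); st('down')
let_go(); st('open')
robot.servo_line([*C,290],v=120)
robot.move_pose([504.6,123.5,320],down(np.pi/2-.28)) if 0 else robot.dwell(.1)
st('end'); shot('top','top1');shot('scene','scene1')
E
```

```text
1.2907963267948965 [ 0.21580179  0.47464736 -0.68133201  2.0005633   0.41089493  0.80473198
  0.58841183]
-1.8507963267948966 [-0.21355178  0.38918298 -0.13330402  2.02458559  0.07549527  0.7323606
 -2.24397436]
0.07079632679489656 [ 0.07206543  0.43149099 -0.49205628  2.00825653  0.28813953  0.7688544
 -0.52013131]
-3.0707963267948966 [ 0.53186848  0.70153296 -1.17809873  1.98583523  0.78276168  1.00745295
  2.18204628]
above 1.1 [ 448.8 -244.3  260.8] [ 0.6 -1.  -0.2] 87.1 [ 0.5   0.39 -0.11  2.05  0.06  0.7  -0.42]
at 2.1 [ 448.2 -243.1  194.3] [-0.3  1.7 -0.1] 86.8 [ 0.49  0.5  -0.1   2.09  0.09  0.55 -0.44]
closed 3.1 [ 448. -243.  194.] [ 0.2 -0.  -0.6] 31.1 [ 0.49  0.5  -0.1   2.09  0.09  0.55 -0.44]
up 3.9 [ 447.6 -242.9  259.5] [ 0.3 -0.2 -3.2] 31.3 [ 0.5   0.39 -0.11  2.06  0.06  0.7  -0.42]
True
down 6.7 [522.8 -42.6 205.9] [-0.2 -1.   3.8] 31.5 [ 0.11  0.5  -0.14  2.05  0.12  0.6  -0.88]
open 7.8 [522.  -42.6 205.1] [-0.2  0.3  0.1] 87.1 [ 0.11  0.5  -0.14  2.05  0.12  0.6  -0.88]
end 8.8 [522.3 -42.6 289.1] [ 0.4 -1.3 -0.7] 86.7 [ 0.13  0.37 -0.16  2.    0.08  0.78 -0.85]
```

```bash
python3 - <<'E'
from h import *
robot.move_pose([504.6,123.5,330],down(np.pi/2-.28))
shot('top','top2');shot('scene','scene2')
s=monitor.read_state();print(s['clock'],s['ee_pos'].round(1),s['qpos'].round(2))
r=lambda n,x,y,w,h,k:cv2.resize(cv2.imread(f'pics/{n}.png')[y:y+h,x:x+w],None,fx=k,fy=k,interpolation=cv2.INTER_CUBIC)
cv2.imwrite('pics/v1.png',np.hstack([r('top2',150,165,130,150,3)[:420],r('scene2',140,125,130,140,3)]))
E
```

```text
10.35 [504.7 122.9 329.8] [ 0.22  0.38 -0.67  1.95  0.3   0.91  0.69]
```

View pics/v1.png

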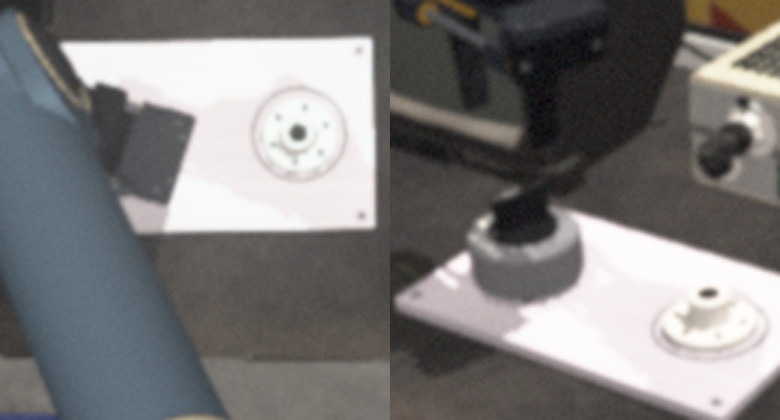

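The flange lies centred in the circle (at about (298,133) in the left half), with clear margin all round. The fingers straddle the dial. Next I grip and press.

```bash
python3 - <<'E'
from h import *
def st(n): s=monitor.read_state(); print(n,round(s['clock'],2),s['ee_pos'].round(1),s['ft_force'].round(1),s['torque'].round(2),round(s['finger_gap'],1),s['qpos'].round(3)); return s
P=[504.6,123.5]
robot.servo_line([*P,265],v=100); st('pre')
print(robot.servo_line([*P,247.5],v=40,until_force=6)); st('low')
close_gripper(); st('closed'); robot.dwell(.2); st('closed2')
print(robot.servo_line([*P,243],v=6,until_force=15)); st('press'); robot.dwell(.3); st('press2')
E
```

```text
pre 11.15 [504.9 123.7 265.4] [ 0.2 -0.1  0.7] [ 0.09 -0.1   0.  ] 87.5 [ 0.17   0.467 -0.622  2.006  0.381  0.783  0.616]
False
low 11.73 [504.6 123.6 247.3] [-0.3  0.9  0.4] [ 0.1  -0.09 -0.02] 87.0 [ 0.155  0.493 -0.604  2.019  0.406  0.749  0.594]
closed 12.93 [504.6 123.5 247.5] [-0.2  0.2 -0.7] [ 0.11 -0.16  0.05] 11.8 [ 0.155  0.493 -0.604  2.019  0.406  0.749  0.594]
closed2 13.12 [504.6 123.5 247.5] [ 0.2 -0.  -0.7] [ 0.13 -0.12  0.05] 12.1 [ 0.155  0.493 -0.604  2.019  0.406  0.749  0.594]
True
press 13.51 [504.6 123.7 247.5] [-0.7 -0.7  3.6] [-0.01  0.04  0.05] 11.9 [ 0.154  0.493 -0.604  2.018  0.407  0.75   0.593]
press2 13.81 [504.7 123.7 247.4] [ 0.3 -1.   5.6] [-0.01  0.09 -0.  ] 11.7 [ 0.154  0.493 -0.604  2.018  0.407  0.75   0.593]
```

```bash
python3 - <<'E'
from h import *
z=247.3
for i in range(14):
    robot.servo_line([504.6,123.5,z],v=5); robot.dwell(.1)
    f=np.mean([monitor.read_state()['ft_force'][2] for _ in range(1)]); robot.dwell(.05); f=(f+monitor.read_state()['ft_force'][2])/2
    s=monitor.read_state(); print(round(z,2),round(f,1),s['ee_pos'].round(2),round(s['clock'],2))
    if f>17: break
    z-=.15
E
```

```text
247.3 3.6 [504.73 123.65 247.48] 14.22
247.15 5.0 [504.71 123.66 247.47] 14.62
247.0 6.4 [504.71 123.68 247.44] 15.02
246.85 7.7 [504.7  123.71 247.44] 15.42
246.7 8.5 [504.72 123.75 247.4 ] 15.82
246.55 10.0 [504.72 123.76 247.41] 16.22
246.4 10.8 [504.72 123.77 247.4 ] 16.62
246.25 11.4 [504.72 123.8  247.39] 17.02
246.1 13.7 [504.71 123.84 247.37] 17.42
245.95 14.5 [504.72 123.87 247.36] 17.82
245.8 15.7 [504.73 123.88 247.34] 18.22
245.65 17.0 [504.74 123.9  247.34] 18.62
245.5 18.6 [504.73 123.92 247.33] 19.02
```

Stiffness is about 9 N/mm, so the press is easy to control. I'll turn in small increments and watch the force.

```bash
cat >> h.py <<'E'
def ang():
    y=monitor.read_state()['tool_rot'][:,1]; return np.pi/2-np.arctan2(y[1],y[0])
def turn(angles,z,target=20):
    for a in angles:
        robot.servo_line([504.6,123.5,z],down(np.pi/2-a),v=20)
        s=monitor.read_state(); f=s['ft_force'];print(round(s['clock'],2),round(a,2),round(ang(),3),round(z,2),s['ee_pos'].round(2),f.round(1),s['torque'].round(2),round(s['finger_gap'],1),round(s['qpos'][6],2))
        if f[2]>26 or f[2]<12 or np.hypot(*f[:2])>12: print('STOP'); break
        z-=np.clip((target-f[2])*.05,-.15,.15)
    return z
E
python3 - <<'E'
from h import *
z=turn([.28,.30,.35,.45],245.3); print(z)
E
```

```text
19.27 0.28 0.28 245.3 [504.62 123.81 247.29] [-5.  -1.3 20.2] [-0.37  1.16 -0.02] 11.9 0.59
19.52 0.3 0.299 245.31 [504.58 123.84 247.28] [-4.7 -2.7 20.4] [-0.46  1.09  0.13] 12.0 0.57
19.77 0.35 0.35 245.33 [504.6  123.85 247.31] [-5.7 -2.1 20.7] [-0.35  1.13 -0.  ] 11.2 0.53
20.02 0.45 0.451 245.36 [504.61 123.86 247.32] [-5.5 -1.6 20. ] [-0.3   1.09 -0.22] 11.7 0.45
245.36307136716343
```

```bash
sed -i '/^def turn/,$d' h.py; cat >> h.py <<'E'
def turn(angles,P,target=23):
    P=np.array(P,float)
    for a in angles:
        robot.servo_line(P,down(np.pi/2-a),v=20)
        s=monitor.read_state(); f=s['ft_force'];print(round(s['clock'],2),round(a,2),round(ang(),3),P.round(2),s['ee_pos'].round(2),f.round(1),s['torque'][2].round(2),round(s['finger_gap'],1),round(s['qpos'][6],2))
        if f[2]>28 or f[2]<15 or np.hypot(*f[:2])>12: print('STOP'); break
        P[2]-=np.clip((target-f[2])*.05,-.15,.15); P[:2]+=np.clip(f[:2]*.03,-.15,.15)
    return P
E
python3 - <<'E'
from h import *
print(turn([.45,.46,.5,.55,.62,.7,.78],[504.6,123.5,245.3]))
E
```

```text
20.27 0.45 0.451 [504.6 123.5 245.3] [504.65 123.81 247.31] [-4.4 -1.6 20.6] -0.13 11.7 0.45
20.52 0.46 0.459 [504.47 123.45 245.18] [504.54 123.87 247.28] [-4.7 -2.  21.2] 0.15 11.5 0.44
20.77 0.5 0.5 [504.33 123.39 245.09] [504.52 123.88 247.31] [-4.5 -1.9 21.2] 0.09 12.0 0.41
21.02 0.55 0.55 [504.19 123.34 245.  ] [504.45 123.85 247.31] [-5.1 -1.6 22.3] 0.02 12.0 0.36
21.27 0.62 0.62 [504.04 123.29 244.96] [504.4  123.85 247.29] [-5.3 -2.1 20.8] -0.07 11.6 0.31
21.52 0.7 0.7 [503.89 123.23 244.85] [504.36 123.82 247.29] [-4.9 -1.6 21.6] -0.16 11.5 0.24
21.77 0.78 0.78 [503.75 123.18 244.78] [504.3  123.79 247.27] [-4.8 -1.7 21.2] -0.08 11.9 0.17
[503.60208386 123.12933915 244.69258033]
```

```bash
python3 - <<'E'
from h import *
shot('scene','scene3')
r=lambda n,x,y,w,h,k:cv2.resize(cv2.imread(f'pics/{n}.png')[y:y+h,x:x+w],None,fx=k,fy=k,interpolation=cv2.INTER_CUBIC)
cv2.imwrite('pics/v2.png',np.hstack([r('scene2',155,175,60,60,6),r('scene3',155,175,60,60,6)]))
E
```

```text
(no output)
```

View pics/v2.png

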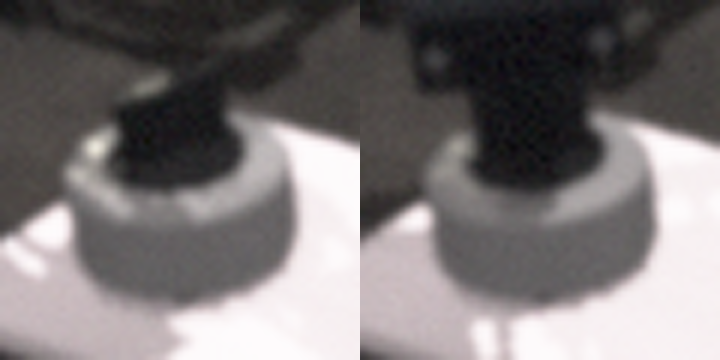

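The mark at (95,147) in the left half is at the same place in the right half, and the housing outline is unchanged. So the dial turns and the timer stands still. I'll keep winding.

```bash
sed -i 's/f\[:2\]\*.03,-.15,.15/f[:2]*.005,-.03,.03/' h.py; python3 - <<'E'
from h import *
print(turn([.8,.88,.96,1.04,1.12,1.2,1.28,1.36,1.44,1.5,1.52],[503.8,123.2,244.75]).tolist())
E
```

```text
22.07 0.8 0.799 [503.8  123.2  244.75] [504.34 123.86 247.3 ] [-5.  -0.7 21. ] 0.1 11.5 0.15
22.32 0.88 0.88 [503.77 123.2  244.65] [504.37 123.83 247.28] [-3.9 -1.  22.5] -0.16 11.7 0.09
22.57 0.96 0.96 [503.76 123.19 244.63] [504.37 123.83 247.28] [-4.6 -0.6 22.6] -0.08 12.1 0.02
22.82 1.04 1.04 [503.73 123.19 244.61] [504.39 123.83 247.29] [-5.  -0.8 21.7] -0.21 11.5 -0.05
23.07 1.12 1.12 [503.71 123.18 244.54] [504.41 123.84 247.3 ] [-3.  -1.7 22.4] -0.11 11.7 -0.12
23.32 1.2 1.2 [503.69 123.18 244.52] [504.43 123.81 247.26] [-4.1 -1.3 22.3] -0.1 11.4 -0.18
23.57 1.28 1.28 [503.67 123.17 244.48] [504.44 123.83 247.27] [-3.8 -1.2 22.3] -0.11 12.1 -0.25
23.82 1.36 1.36 [503.65 123.16 244.45] [504.45 123.81 247.25] [-3.8 -1.8 22.5] -0.05 11.7 -0.32
24.07 1.44 1.44 [503.63 123.15 244.42] [504.49 123.82 247.27] [-3.8 -1.8 22.4] -0.13 11.6 -0.39
24.32 1.5 1.5 [503.61 123.15 244.39] [504.5  123.82 247.29] [-3.3 -0.8 22.6] -0.02 11.5 -0.44
24.57 1.52 1.519 [503.6  123.14 244.38] [504.49 123.83 247.27] [-4.  -1.7 22.5] 0.11 11.8 -0.45
[503.57811745186063, 123.13320371860907, 244.35010873351575]
```

```bash
python3 - <<'E'
from h import *
robot.dwell(.2)
P=turn([*np.arange(1.44,.79,-.08),.76,.735,.725],[503.58,123.13,244.35])
robot.dwell(.1); print(ang())
for z in (245,245.7,246.4,247.1): robot.servo_line([P[0]+(504.4-P[0])*(z-244.4)/2.7,P[1]+.4*(z-244.4)/2.7,z],v=10)
s=monitor.read_state();print(s['ft_force'].round(1),ang())
let_go(); s=monitor.read_state();print(s['ft_force'].round(1),s['ee_pos'].round(1),s['clock'])
robot.servo_line([*s['ee_pos'][:2],340],v=120)
robot.movej([.739,.469,-.049,1.532,.024,1.141,-.082])
shot('top','top4');shot('scene','scene4');print(monitor.read_state()['clock'])
r=lambda n,x,y,w,h,k:cv2.resize(cv2.imread(f'pics/{n}.png')[y:y+h,x:x+w],None,fx=k,fy=k,interpolation=cv2.INTER_CUBIC)
cv2.imwrite('pics/v3.png',r('top4',160,175,100,75,8))
E
```

```text
25.02 1.44 1.439 [503.58 123.13 244.35] [504.46 123.77 247.26] [-4.7 -0.1 24.3] 0.09 11.6 -0.39
25.27 1.36 1.359 [503.56 123.13 244.41] [504.45 123.77 247.27] [-3.5 -0.5 22.9] 0.06 11.7 -0.32
25.52 1.28 1.279 [503.54 123.13 244.41] [504.38 123.77 247.26] [-3.1 -1.5 22.9] 0.15 11.7 -0.25
25.77 1.2 1.199 [503.52 123.12 244.4 ] [504.36 123.8  247.25] [-4.7  0.1 22.8] 0.13 11.7 -0.18
26.02 1.12 1.119 [503.5  123.12 244.39] [504.32 123.8  247.27] [-4.3 -0.9 23.3] 0.08 12.0 -0.12
26.27 1.04 1.039 [503.48 123.12 244.41] [504.3  123.78 247.27] [-4.9 -2.  22.4] 0.12 11.7 -0.05
26.52 0.96 0.959 [503.45 123.11 244.37] [504.25 123.77 247.26] [-4.1 -1.4 23.9] 0.11 12.0 0.02
26.77 0.88 0.879 [503.43 123.1  244.42] [504.24 123.77 247.28] [-4.9 -0.5 23.3] 0.12 12.2 0.09
27.02 0.8 0.799 [503.41 123.1  244.43] [504.22 123.76 247.28] [-4.6 -0.9 22.7] 0.11 11.8 0.15
27.27 0.76 0.76 [503.39 123.09 244.41] [504.22 123.73 247.27] [-5.  -1.7 23.8] -0.05 11.8 0.19
27.52 0.73 0.736 [503.36 123.08 244.45] [504.19 123.72 247.28] [-4.  -1.6 22.1] -0.12 11.6 0.21
27.77 0.72 0.726 [503.34 123.08 244.41] [504.18 123.73 247.27] [-3.7 -0.3 24.1] -0.2 11.8 0.22
0.7258373940557271
[-0.2  0.1  6.6] 0.7249796479524722
[-0.2 -0.5  0.2] [504.4 123.5 247.1] 30.2417
33.4
```

View pics/v3.png

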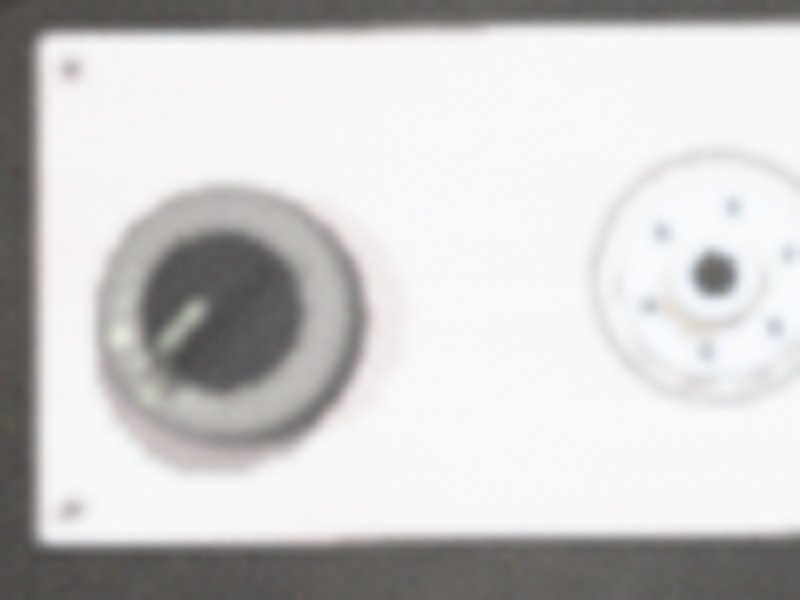

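The pointer, (203,302) to (162,350), now aims at the thick mark at (150,390). The dot at (120,337) and the housing haven't moved, and the flange is inside the circle. I'll make one sub-pixel check of the mark angles without another picture.

```bash
python3 - <<'E'
from h import *
ROB=np.array([504.6,123.9])
for n in('top0','top1','scene0','scene4','top4'):
    s=ld(n);im=s['im'].astype(float)
    # polar resample of housing top annulus, axis = fit on skirt darkness / projected
    for ax in (ROB,np.array([505.2,124.3]),np.array([503.5,121.5])):
        A=np.linspace(0.3,1.7,141);pr=np.zeros(141)
        for r in np.arange(32,42,1.):
            X=np.stack([ax[0]-r*np.cos(A),ax[1]+r*np.sin(A),np.full(141,56.)],1)@s['R'].T+s['t']
            u=(s['fx']*X[:,0]/X[:,2]+s['cx']).astype(np.float32);v=(s['fy']*X[:,1]/X[:,2]+s['cy']).astype(np.float32)
            pr+=cv2.remap(im.mean(2).astype(np.float32),u[None],v[None],cv2.INTER_LINEAR)[0]/10
        o=[]
        for lo,hi in((.5,.95),(1.1,1.55)):
            m=(A>lo)&(A<hi);w=np.clip(pr[m]-np.percentile(pr[m],40),0,None)**2;o.append(round((w*A[m]).sum()/w.sum(),3))
        print(n,ax,o,round(np.mean(o)-.3,3))
E
```

```text
top0 [504.6 123.9] [np.float64(0.747), np.float64(1.328)] 0.738
top0 [505.2 124.3] [np.float64(0.728), np.float64(1.31)] 0.719
top0 [503.5 121.5] [np.float64(0.817), np.float64(1.369)] 0.793
top1 [504.6 123.9] [np.float64(0.749), np.float64(1.33)] 0.74
top1 [505.2 124.3] [np.float64(0.73), np.float64(1.312)] 0.721
top1 [503.5 121.5] [np.float64(0.82), np.float64(1.37)] 0.795
scene0 [504.6 123.9] [np.float64(0.873), np.float64(1.386)] 0.829
scene0 [505.2 124.3] [np.float64(0.87), np.float64(1.391)] 0.83
scene0 [503.5 121.5] [np.float64(0.882), np.float64(1.167)] 0.724
scene4 [504.6 123.9] [np.float64(0.873), np.float64(1.408)] 0.84
scene4 [505.2 124.3] [np.float64(0.87), np.float64(1.398)] 0.834
scene4 [503.5 121.5] [np.float64(0.888), np.float64(1.391)] 0.839
top4 [504.6 123.9] [np.float64(0.729), np.float64(1.341)] 0.735
top4 [505.2 124.3] [np.float64(0.727), np.float64(1.323)] 0.725
top4 [503.5 121.5] [np.float64(0.589), np.float64(1.382)] 0.686
```

In the top view, using the axis seen by that camera, the mark lies at 0.72–0.73 rad. The jaws left the pointer at 0.725, so it is on the mark. Signing off.

```bash
python3 -c "
from h import *
print(workorder.sign_off(), monitor.read_state()['clock'])"
```

```text
the job is handed in; nothing more can be done
the job is handed in; nothing more can be done
```

The job is done and handed in at about 33 s of the 54 s allowed. `sign_off` gives no verdict, so the results below are my own checks.

- **Flange:** I gripped it by the boss, set it in the engraved circle and let go. The last top picture shows it about central, with clearance all round.
- **Dial:** I pressed down with about 20–24 N and wound it to about 1.4 rad, past the dot. I then turned it back to a jaw angle of 0.725 rad, eased off the press and let go.
- **Pointer:** the thick mark measured 0.72–0.74 rad in the top view, so the dial stands at about 0.59–0.60 rad. The pointer read directly off the last picture gave a slightly lower angle (about 0.71), still inside the ±0.08 band.
- **Timer:** its outline and marks were in the same place before and after in the top view. A steady side force of about 5 N showed while pressing, but I saw no sliding.
- **Checks that disagreed:** the scene camera put things about 3 mm off from the top camera. Its mark angles came out mostly near 0.83 rad. I discounted them because the bar partly hides the marks in that view.
- **Gear and ring gauge:** the arm worked about 120 mm away from them and was not meant to touch them. I did not measure them again afterwards.

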